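# Trim the bar lamp dimmer with its plastic key

## Task

Take the blue plastic trim key out of its wooden stand, set its blade into the slot of the recessed trim screw on the grey lamp dimmer and turn the screw until the tip of the dial pointer stands over the green dot, gently (never force the key with more than about 15 N). Then put the key back upright in its stand, fully down and let go, with the pointer left on the green dot. Do not disturb the glass, the shaker or the jigger.

Things in the scene. Friction and masses are not known exactly. Their poses are not given: they have to be found in the camera images.
- dimmer: Grey lamp dimmer, fixed: flat box 110 x 200 mm, 50 mm high. Origin: centre of its underside, z up, y along its long side. Its round white dial lies on the +y half of the top, the well of the trim screw in the -y half. The screw has a straight slot, within 0.55 rad either way of the box's x axis at the start; its exact direction is not measured and must be found by feel or seen.
- well_mouth (a point): Centre of the mouth of the trim screw's well, bore 16 mm, level with the dimmer's top, 50 mm above the worktop, at (0, -55, 50) mm in the dimmer's frame; axes as the dimmer's. To find the slot: lower the blade till it is felt on the screw's top, 1 to 2 mm into its spring, and turn the key till it drops into the slot and the pressure falls. Rubbing on top does not turn the screw.
- pointer_tip (a point): Tip of the black dial pointer, 38 mm from the dial's centre, under the clear cover. It points to the dimmer's -x in its mid position and turns about the dial's centre with the trim screw, same sense and same angle. Stops 1.5 rad either side.
- green_dot: Green dot, 10 mm across, on the dial about 38 mm from its centre, about 0.6 rad to one side or the other of the dimmer's -x. Origin: its centre.
- orange_dot: Orange dot, 10 mm across, on the other side of the dial: not the wanted setting. Origin: its centre.
- trim_key: Plastic trim key, 109 mm long, about 45 g, upright in the stand, loose. Origin: centre of its blade's tip, z up along the key. White blade 12 mm wide (x), 3 mm thick (y), 6 mm long, then a white round shank 12 mm across; blue flange 28 mm across from 45 to 49 mm; blue flat handle 26 mm wide (x), 16 mm thick (y) from 49 to 109 mm. Grip the handle across its 16 mm.
- key_tip (a point): Centre of the tip of the key's blade, the same point as the key's origin; axes as the key's.
- key_stand: Dark wooden block, 70 x 70 mm, 52 mm high, fixed, with an upright through hole 18 mm across in the middle. Origin: centre of its underside. The key stands in the hole with its flange on the block's top: its blade tip is then 7 mm above the worktop. Any yaw of the key will do.
- shaker: Steel cocktail shaker, 69 mm across, 179 mm high, standing loose behind the work; origin at the centre of its underside.
- tumbler: Clear glass tumbler, 78 mm across, 92 mm high, standing loose on the right; origin at the centre of its underside.
- jigger: Steel double jigger, 43 mm across, 73 mm high, standing loose on the left; origin at the centre of its underside.
- screw_top (a point): Point on the well's axis 8 mm below its mouth, the highest the unpressed brass trim screw's top can be at the start; the top really lies 0 to 12 mm deeper (not measured). The slot is 5 mm wide, 13 mm long, 4 mm deep. The screw is sprung: gives 2.5 mm down at 1.5 N per mm, then hard. Turning takes 0.04 N m; it stays where left. Play of the blade: 0.17 rad either way.
- dial_centre (a point): Centre of the dial, on the pointer's axis, at (0, 40, 50) mm in the dimmer's frame. The dial is 92 mm across, under a fixed clear cover whose top is 57 mm above the worktop.
Things that resemble listed ones, but are neither listed nor needed, are in the scene too. Leave any orange look-alike of the key_stand alone. Of the things that look like the trim_key, the smaller one is meant.

How it is judged (in metres and radians):
On the way, in this order (a step that is already met when the one before it is completed fails the run):
1. the key's blade is in the trim screw's well, down at the screw (horizontal distance between key_tip and well_mouth below 0.005 m and z of key_tip in the frame of well_mouth below -0.007 m), for 0.2 s.
2. with the key still in the well, the pointer's tip stands over the green dot (all of step 1 and horizontal distance between pointer_tip and green_dot below 0.005 m), for 0.2 s.
At the end, for the whole second after the job is handed in: The pointer's tip is within 5 mm of the green dot's centre (seen from above), and the key stands at rest in the stand's hole, upright within 0.12 rad, its tip within 8 mm of the stand's axis and less than 10 mm above the worktop (horizontal distance between pointer_tip and green_dot below 0.005 m and horizontal distance between key_tip and key_stand below 0.008 m and height (world z) of key_tip below 0.01 m and angle between trim_key's own z axis and vertical below 0.12 rad and linear speed of trim_key below 0.02 m/s); the robot touches nothing.
It fails at once if the key is pressed or twisted on the dimmer or its screw with more than 20 N (contact force between trim_key and dimmer above 20 N).
It fails at once if the shaker, the tumbler or the jigger is moved more than 30 mm (distance of any of shaker, tumbler, jigger from where it was at the start of the episode above 0.03 m).
It also fails if it takes over 64 s, if anything falls off the work surface, if the arm or the gripper's body presses on something with over 40 N, if the wrist force passes 120 N, or if a joint passes its speed limit or range.

## Robot

A 6-joint arm with a two-finger parallel gripper is mounted at the origin on a cart in front of the work surface, level with it; the furniture and walls round the work are solid. World frame = base frame: x ahead of the robot, y to its left, z up, the work surface at z = 0. Lengths are in mm, angles in rad, forces in N, time in s.
With the tool pointing down it reaches from about 275 to 1000 mm from the base axis. Payload 8.4 kg.
Tool frame: the origin (TCP) lies on the centre line of the jaws, within the pads' length; the fingertips stand 17 mm ahead of it and the grasp point (between the pads) lies 2 mm behind it (r.tcp_to_tips is the z of the fingertips in the tool frame, in mm); z points along the fingers, y is the direction in which the jaws open and shut (so a half turn about z gives the same grasp; the last joint's range is limited). The gripper opens to 85 mm and grips with 20 to 120 N. Pads are 22 mm wide; open, the fingers measure 114 mm over their backs; the gripper's body (76 mm by 85 mm) begins 54 mm behind the grasp point. The pads swing forward as they close: fully open they stand 13 mm farther back than shut.
Start: joints at [-1.253, 0.353, 1.633, -0, 1.155, -0.002], TCP at [196.484, -593.314, 248.281] pointing down, gripper open.
Joint ranges: [-2.63, 2.63], [-0.92, 2.1], [0.06, 2.66], [-1.3, 4.44], [0, 2.69], [-3.02, 3.02]. Speed limits (rad/s): [2.22, 2.22, 2.79, 3.14, 3.14, 3.14].

## Interface

Orientations are given as [roll, pitch, yaw] about the fixed x, y, z axes, in that order (R = Rz(yaw) Ry(pitch) Rx(roll)).
In Python, from rig import r, cams, job gives the robot as it stands.
- The arm moves only by the tool drive_tool, never from a script. Its argument "deltas" is a list of rows, each a list of 4 numbers: the shift along the tool's x, y, z in cm, then the turn about the tool's z in rad. In form: [[x, y, z, roll], ...]. A call has 1 to 12 rows; each row shifts and turns the commanded pose from where the row before left it, along the tool's axes as they then stand; what a row does not reach is not made up. A row lasts 1/12 s, in which the tool goes at most 41.7 mm and 7.16 degrees, less where a joint would pass 70% of its speed; a pose out of reach is approached as far as the arm can. A call with a gripper value outside its range is refused whole. "jaw" is the closure, from 0 (fully open) to 1 (shut), set as the call begins (left out, the last holds). The fingers move at their own pace and stop on an object; "force" is the grip in N (left out, the last holds). Time passes only in rows, so rows that do not move let the fingers close. It gives the time, the measured TCP pose, the force and the opening at its end, in the units of the state.
- r.sense(): the state, without advancing time (a new reading comes with each control period).
- cams.grab_frame(name): name is "side" or "top"; returns (picture, depth): 384x512x3 uint8, red, green, blue; 384x512 float32, mm along the optical axis (not along the pixel's ray), 0 where there is no reading.
- cams.camera_params(name): a dict with "fx", "fy", "cx", "cy" (pixels), "R" (3x3) and "t" (3): a world point X has camera coordinates R X + t. Camera axes: x right, y down, z forward; pixel columns grow to the right and rows downward; lengths in mm; the calibration is good to about 2 mm. A picture is of the moment at which its call begins. camera_params takes no time and is no camera call.
- job.sign_off(): hands the job in, once; it reports no verdict.
The state is a dict: "clock": time; "qpos": joint angles; "qvel": joint speeds; "joint_efforts": joint torques, N m; "eef_pos": TCP position; "tcp_rot": TCP orientation; "contact_force": force on the tool from outside, world axes, zero at the start; "wrist_torque": the same for the moment, N m; "opening": opening from 0.0 (shut) to 1.0 (fully open).
Only numpy, scipy, OpenCV 4.12 (cv2) and the standard library are available. Lean on these libraries where they do the work, as an engineer would, in place of code of your own. Each camera call takes 0.05 s, during which the arm holds its last target. There are 200 camera calls.

## Working session

There is one attempt and no reset: what is moved stays moved. The work goes in short steps, Python scripts to look and compute and a tool call to move; the robot and the scene stay as the last step left them, time stands still between calls to the robot, and variables do not carry over. Pictures are saved under pics/ and viewed, about 8 in all and at most 12, crops included, and the job is handed in when it is done.

Besides the shell and the picture viewer there is one more tool, called after "Call:" as name(argument=value, ...), one argument or row to a line, values as JSON. drive_tool: Moves the arm, as the interface text tells. Its arguments: {"type":"object","properties":{"deltas":{"type":"array"},"jaw":{"type":"number"},"force":{"type":"number"}},"required":["deltas"]}

```bash
mkdir -p pics; cat > h.py <<'E'
import numpy as np, cv2
from rig import r, cams, job
def grab(n, tag):
    p,d=cams.grab_frame(n); np.savez(f'pics/{tag}.npz',p=p,d=d); cv2.imwrite(f'pics/{tag}.png',p[:,:,::-1]); return p,d
def ray(n,u,v,z):
    c=cams.camera_params(n); R=np.array(c['R']); t=np.array(c['t'])
    o=-R.T@t; d=R.T@np.array([(u-c['cx'])/c['fx'],(v-c['cy'])/c['fy'],1])
    return o+d*(z-o[2])/d[2]
def dep(n,u,v,d):
    c=cams.camera_params(n); R=np.array(c['R']); t=np.array(c['t'])
    return R.T@(np.array([(u-c['cx'])/c['fx'],(v-c['cy'])/c['fy'],1])*d-t)
def proj(n,X):
    c=cams.camera_params(n); p=np.array(c['R'])@X+np.array(c['t']); return c['fx']*p[0]/p[2]+c['cx'],c['fy']*p[1]/p[2]+c['cy']
E
python3 - <<'E'
from h import *
for n in('top','side'):
    p,d=grab(n,n+'0'); print(n,{k:np.round(v,3).tolist() for k,v in cams.camera_params(n).items()})
a=cv2.imread('pics/top0.png');b=cv2.imread('pics/side0.png')
cv2.imwrite('pics/t0.png',cv2.resize(a,(800,600),interpolation=cv2.INTER_CUBIC));cv2.imwrite('pics/s0.png',cv2.resize(b,(800,600),interpolation=cv2.INTER_CUBIC))
print(r.sense())
E
```

```text
top {'fx': 407.747, 'fy': 407.747, 'cx': 257.73, 'cy': 189.831, 'R': [[0.026, -1.0, -0.008], [-0.991, -0.025, -0.13], [0.13, 0.012, -0.991]], 't': [-12.455, 580.726, 1271.821]}
side {'fx': 391.127, 'fy': 391.127, 'cx': 259.496, 'cy': 195.925, 'R': [[-0.807, -0.591, -0.02], [-0.319, 0.464, -0.826], [0.497, -0.66, -0.563]], 't': [500.581, 237.56, 1101.155]}
{'clock': 0.1, 'qpos': array([-1.25342477e+00,  3.53601054e-01,  1.63404977e+00, -2.18549372e-05,
        1.15521507e+00, -2.37646497e-03]), 'qvel': array([ 0.0023472 , -0.00109825, -0.00278352,  0.001157  ,  0.00234137,
       -0.00033487]), 'joint_efforts': array([ 2.11347315e-04, -6.06359124e+01, -3.42818356e+01, -9.50563481e-05,
        3.93084061e-03, -1.38737124e-05]), 'eef_pos': array([ 196.33555174, -592.93294592,  247.62717816]), 'tcp_rot': array([-3.14031936e+00,  1.69575500e-05,  3.19756871e-01]), 'contact_force': array([-0.17814507,  0.12528277, -0.54103037]), 'wrist_torque': array([-0.02250167, -0.02021795, -0.00681937]), 'opening': 0.9977072735964448}
```

View pics/t0.png

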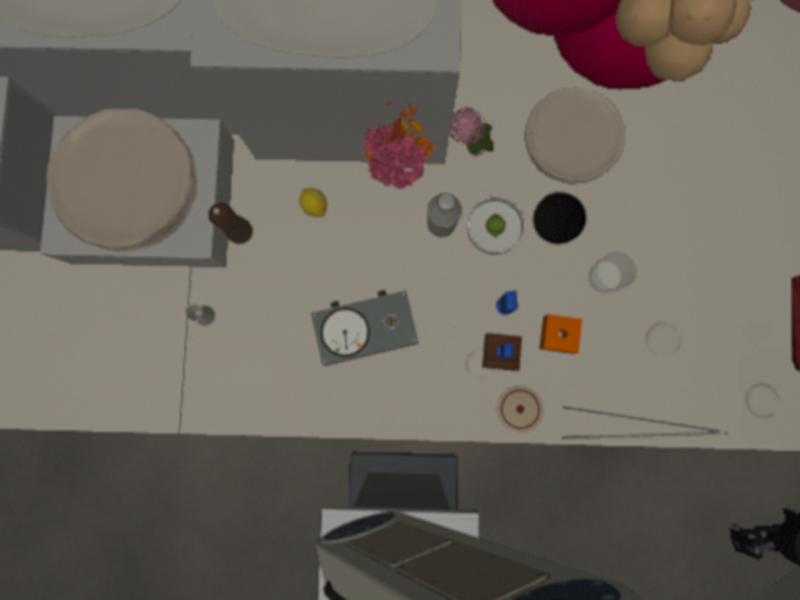

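View pics/s0.png

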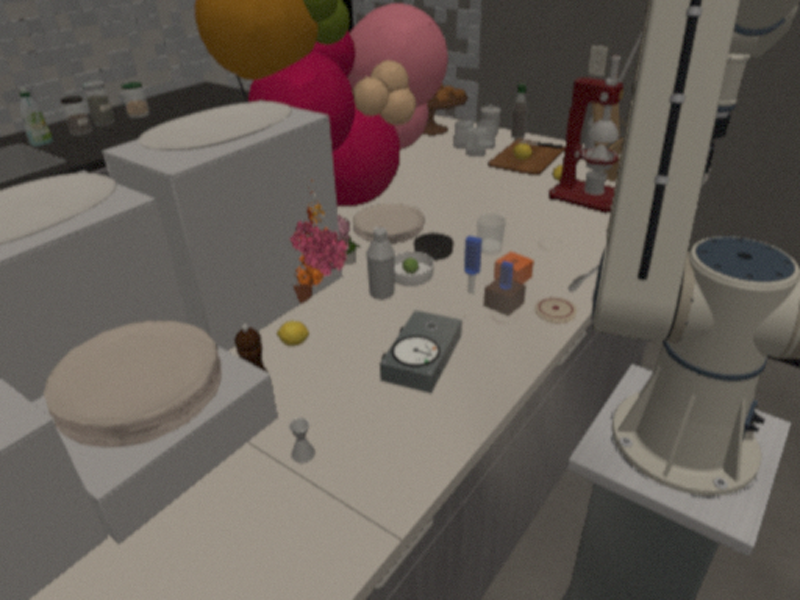

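Top view (800x600): the dimmer is at (365,328), with its dial at (345,331) and well at (391,321). The dark stand with the blue key is at (503,352), the larger look-alike key at (508,302) and the orange block at (562,334). The shaker is at (444,210), the glass at (612,270) and the jigger at (200,314). I'll enlarge the relevant parts.

```bash
python3 - <<'E'
from h import *
a=cv2.imread('pics/top0.png')
x=cv2.resize(a[180:240,195:275],(800,600),interpolation=cv2.INTER_CUBIC)
y=cv2.resize(a[180:240,295:375],(800,600),interpolation=cv2.INTER_CUBIC)
cv2.imwrite('pics/c1.png',x);cv2.imwrite('pics/c2.png',y)
E
```

```text
(no output)
```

View pics/c1.png

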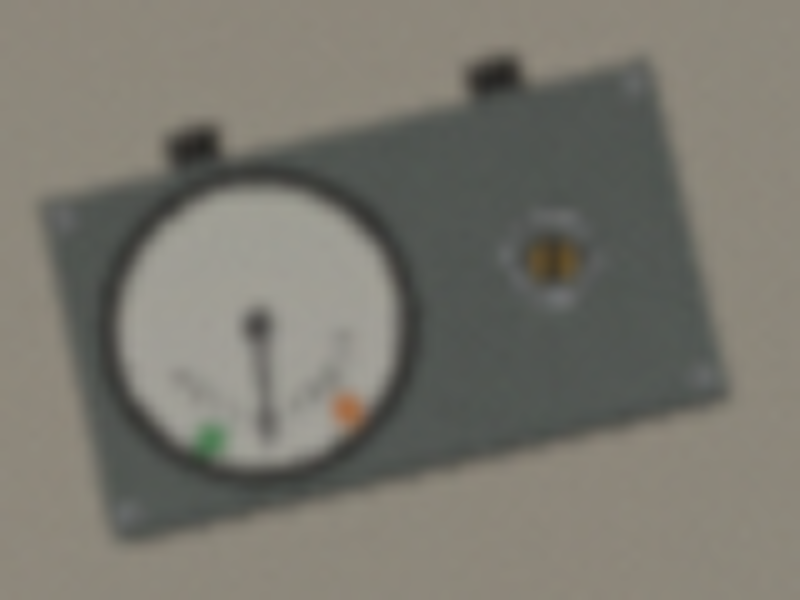

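View pics/c2.png

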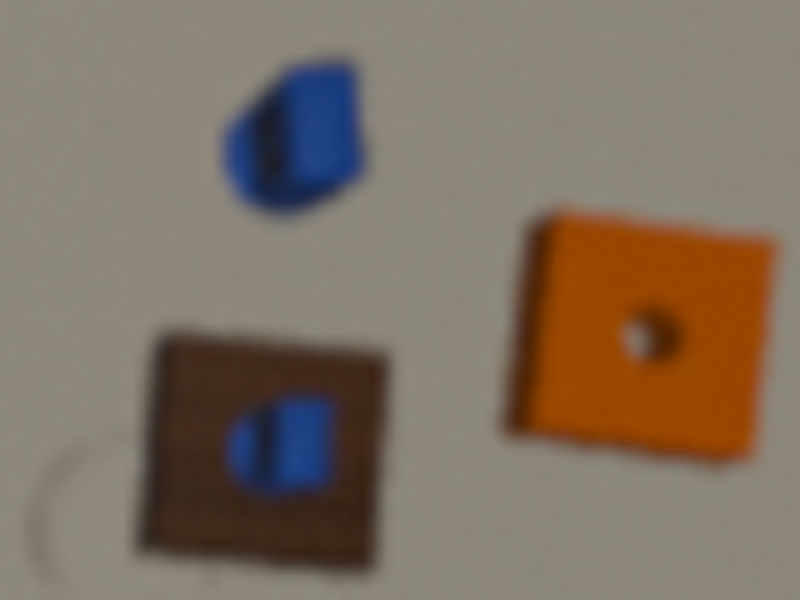

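Dimmer crop (10x, origin (195,180)): the corners are (40,200), (650,55), (730,400), (115,543). The dial hub is at (257,326) and the pointer tip at (267,435). The green dot is at (210,440), the orange dot at (348,410) and the screw at (552,258), with a slot that looks close to image-vertical. Stand crop (origin (295,180)): the block-top corners are (160,335), (388,350), (375,572), (145,548). The key handle top is at (308,444), with its long side near vertical.

```bash
python3 - <<'E'
from h import *
def W(x,y,z,ox=195): return ray('top',ox+(x+.5)/10-.5,180+(y+.5)/10-.5,z)
C=np.array([W(*c,50) for c in [(40,200),(650,55),(730,400),(115,543)]])
cen=C.mean(0); print('dim centre',cen.round(1)); print([np.linalg.norm(C[i]-C[(i+1)%4]).round(1) for i in range(4)])
y=(C[0]+C[3]-C[1]-C[2])[:2]; x=(C[0]+C[1]-C[2]-C[3])[:2]
print('yaw',np.arctan2(y[1],y[0])-np.pi/2,np.arctan2(x[1],x[0]))
yaw=(np.arctan2(y[1],y[0])-np.pi/2+np.arctan2(x[1],x[0]))/2
R=np.array([[np.cos(yaw),-np.sin(yaw)],[np.sin(yaw),np.cos(yaw)]])
print('well pred',cen[:2]+R@[0,-55],'meas',W(552,258,50),W(552,258,38))
print('dial pred',cen[:2]+R@[0,40],'meas',W(257,326,52))
h=cen[:2]+R@[0,40]
for n,c in dict(tip=(267,435),green=(210,440),orange=(348,410)).items():
    q=R.T@(W(*c,51)[:2]-h); print(n,q.round(1),np.hypot(*q).round(1),'ang from -x',np.arctan2(-q[1],-q[0]).round(3))
S=np.array([W(*c,52,295) for c in [(160,335),(388,350),(375,572),(145,548)]])
print('stand',S.mean(0).round(1),[np.linalg.norm(S[i]-S[(i+1)%4]).round(1) for i in range(4)])
sx=(S[0]+S[1]-S[2]-S[3]);print('standyaw',np.arctan2(sx[1],sx[0]))
H=[W(*c,116,295) for c in [(278,397),(337,397),(332,490),(275,492)]]
print('handle',np.mean(H,0).round(1)); hx=H[0]+H[1]-H[2]-H[3]; print(np.arctan2(hx[1],hx[0]),hx/2)
# segmentation based refine
z=np.load('pics/top0.npz');p=z['p'].astype(int);d=z['d']
m=(p[...,2]>p[...,0]+40)&(p[...,2]>p[...,1]+25);m[:205]=0;m[:,:310]=0;m[:,335:]=0
vs,us=np.nonzero(m);P=np.array([dep('top',u,v,d[v,u]) for u,v in zip(us,vs)])
print('blue z',np.percentile(P[:,2],[5,50,90,98]));T=P[P[:,2]>105];print('handle top',T.mean(0),len(T),T.min(0),T.max(0))
for n,c in dict(dim=(450,400)).items(): u,v=195+c[0]//10,180+c[1]//10; print(dep('top',u,v,d[v,u]))
u,v=311,212+20;print('stand top depth',dep('top',312,205+10,d[215,312]))
for v in range(202,211): print(d[v,246:256].round(0).tolist())
E
```

```text
dim centre [514.9  79.   50. ]
[np.float64(199.2), np.float64(112.7), np.float64(198.4), np.float64(111.3)]
yaw 0.25730544094067787 0.254867011100193
well pred [528.83576858  25.82749917] meas [529.08392339  26.27883089  50.        ] [530.1844321   26.64213297  38.        ]
dial pred [504.77261432 117.72942846] meas [504.99817944 118.70608767  52.        ]
tip [-33.7   5.3] 34.1 ang from -x -0.157
green [-31.1  23.2] 38.8 ang from -x -0.639
orange [-31.9 -21.2] 38.3 ang from -x 0.588
stand [ 473.9 -199.8   52. ] [np.float64(71.8), np.float64(69.6), np.float64(72.1), np.float64(67.0)]
standyaw -0.05832594706457469
handle [ 473.1 -202.   116. ]
-0.037717694775012585 [27.99797006 -1.05651995  0.        ]
blue z [ 55.85040801 115.79428227 120.12772691 121.47812662]
handle top [ 474.12076558 -200.1214752   117.35627611] 47 [ 463.84171501 -207.95131197  110.80357555] [ 484.9201728  -192.46624561  122.82264405]
[481.8796548   55.5854789   51.73576654]
stand top depth [ 503.12938566 -170.09729761   55.99690103]
[1290.0, 1287.0, 1292.0, 1291.0, 1292.0, 1289.0, 1288.0, 1286.0, 1289.0, 1291.0]
[1289.0, 1293.0, 1290.0, 1305.0, 1309.0, 1295.0, 1292.0, 1286.0, 1291.0, 1292.0]
[1289.0, 1289.0, 1309.0, 1307.0, 1305.0, 1305.0, 1288.0, 1290.0, 1289.0, 1292.0]
[1289.0, 1292.0, 1305.0, 1313.0, 1313.0, 1308.0, 1311.0, 1292.0, 1291.0, 1289.0]
[1292.0, 1291.0, 1306.0, 1302.0, 1307.0, 1300.0, 1289.0, 1291.0, 1289.0, 1291.0]
[1291.0, 1292.0, 1285.0, 1303.0, 1308.0, 1287.0, 1284.0, 1289.0, 1286.0, 1288.0]
[1295.0, 1291.0, 1289.0, 1287.0, 1287.0, 1285.0, 0.0, 1286.0, 1290.0, 1290.0]
[1293.0, 1291.0, 1285.0, 1289.0, 1289.0, 1289.0, 1291.0, 1287.0, 1284.0, 1284.0]
[1284.0, 1290.0, 1290.0, 1291.0, 1286.0, 1287.0, 1288.0, 1287.0, 1287.0, 1290.0]
```

Call:
drive_tool(
  deltas=[
    [1.5, -1.1, 0, 0],
    [3.1, -2.3, 0, 0],
    [3.1, -2.3, 0, 0],
    [3.1, -2.3, 0, 0],
    [3.1, -2.3, 0, 0],
    [3.1, -2.3, 0, 0],
    [3.1, -2.3, 0, 0],
    [3.1, -2.3, 0, 0],
    [3.1, -2.3, 0, 0],
    [3.1, -2.3, 0, 0],
    [3.1, -2.3, 0, 0],
    [3.1, -2.3, 0, 0],
  ],
  jaw=0.35,
)

```text
clock: 1.1
eef_pos: [451.9, -228.3, 248.3]
tcp_rot: [-3.141, -0.0, 0.32]
contact_force: [0.6, -0.1, -1.4]
opening: 0.649
```

Call:
drive_tool(
  deltas=[
    [3.1, -2.3, 0, 0],
    [0, 0, 0, 0.09],
    [0, 0, 0, 0.09],
    [0, 0, 0, 0.09],
    [0, 0, 0, 0.09],
    [0, 0, 0, 0],
    [0, 0, 0, 0],
    [0, 0, 0, 0],
  ],
)

```text
clock: 1.77
eef_pos: [473.4, -198.9, 248.2]
tcp_rot: [-3.141, 0.0, -0.037]
contact_force: [-0.5, -0.6, -0.7]
opening: 0.649
```

Call:
drive_tool(
  deltas=[
    [0.05, 0.15, 2.5, 0],
    [0, 0, 3, 0],
    [0, 0, 3, 0],
    [0, 0, 2.5, 0],
    [0, 0, 2, 0],
    [0, 0, 1.5, 0],
    [0, 0, 1, 0],
    [0, 0, 0.8, 0],
    [0, 0, 0, 0],
    [0, 0, 0, 0],
  ],
)

```text
clock: 2.6
eef_pos: [474.2, -200.8, 85.5]
tcp_rot: [3.142, -0.0, -0.04]
contact_force: [-0.7, -0.4, 0.7]
opening: 0.655
```

Call:
drive_tool(
  deltas=[
    [0, 0, 0, 0],
    [0, 0, 0, 0],
    [0, 0, 0, 0],
    [0, 0, 0, 0],
    [0, 0, 0, 0],
    [0, 0, 0, 0],
    [0, 0, 0, 0],
    [0, 0, 0, 0],
    [0, 0, 0, 0],
    [0, 0, 0, 0],
    [0, 0, 0, 0],
    [0, 0, 0, 0],
  ],
  jaw=1,
  force=60,
)

```text
clock: 3.6
eef_pos: [474.6, -200.9, 86.1]
tcp_rot: [3.141, -0.001, -0.04]
contact_force: [-1.4, 0.4, 6.9]
opening: 0.181
```

```bash
python3 - <<'E'
from h import *
p,d=grab('side','side1'); s=r.sense(); print(s['opening'],s['eef_pos'],s['tcp_rot'],s['contact_force'],s['wrist_torque'],s['qpos'],s['clock'])
u,v=[int(t) for t in proj('side',np.array([474,-200,90]))]; print(u,v)
cv2.imwrite('pics/s1.png',cv2.resize(p[v-60:v+60,u-80:u+80,::-1],(800,600),interpolation=cv2.INTER_CUBIC))
E
```

```text
0.1806823465459867 [ 474.57499522 -200.93224988   86.1509708 ] [ 3.14111709e+00 -1.26591214e-03 -4.01740589e-02] [-0.78235084  0.70253191  7.06022765] [ 0.08721715  0.16641803 -0.02655474] [-4.03423566e-01  4.05868843e-01  1.99443530e+00  7.80789207e-06
  7.39936231e-01  1.20754136e+00] 3.65
324 173
```

View pics/s1.png

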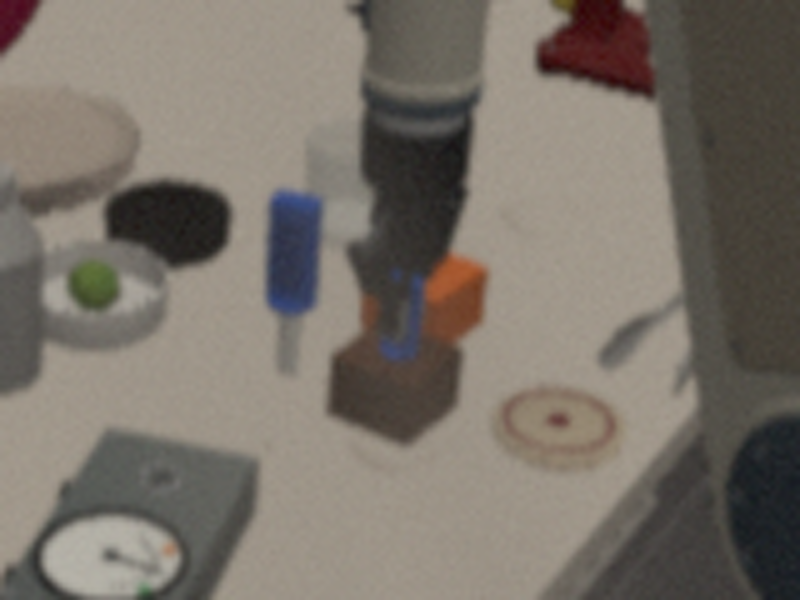

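The key is gripped (opening 0.181, about 15.4 mm), and the crop shows the handle between the pads with its flange on the dark block. Now I'll lift and carry it.

Call:
drive_tool(
  deltas=[
    [0, 0, -0.3, 0],
    [0, 0, -0.8, 0],
    [0, 0, -1.5, 0],
    [0, 0, -2, 0],
    [0, 0, -2, 0],
    [0, 0, -2, 0],
    [0, 0, -1.5, 0],
    [0, 0, -0.9, 0],
    [0, 0, 0, 0],
  ],
)

```text
clock: 4.4
eef_pos: [475.1, -201.2, 197.6]
tcp_rot: [3.14, -0.003, -0.04]
contact_force: [1.3, -0.1, -0.1]
opening: 0.18
```

Call:
drive_tool(
  deltas=[
    [0.25, -1, 0, 0],
    [0.5, -2.2, 0, 0],
    [0.5, -2.4, 0, 0],
    [0.5, -2.4, 0, 0],
    [0.5, -2.4, 0, 0],
    [0.5, -2.4, 0, 0],
    [0.5, -2.4, 0, 0],
    [0.5, -2.4, 0, 0],
    [0.5, -2.3, 0, 0],
    [0.4, -1.8, 0, 0],
    [0, -1, 0, 0],
  ],
)

```text
clock: 5.32
eef_pos: [529.4, 26.7, 194.0]
tcp_rot: [-3.141, 0.002, -0.039]
contact_force: [-0.5, 0.3, -0.3]
opening: 0.181
```

```bash
python3 - <<'E'
from h import *
p,d=grab('side','side2'); s=r.sense(); print(s['opening'],s['eef_pos'],s['tcp_rot'],s['contact_force'],s['wrist_torque'],s['clock'])
e=s['eef_pos'];u,v=[int(t) for t in proj('side',e+[0,0,-50])]; print(u,v, proj('side',e-[0,0,79]))
cv2.imwrite('pics/s2.png',cv2.resize(p[v-30:v+30,u-40:u+40,::-1],(800,600),interpolation=cv2.INTER_CUBIC))
E
```

```text
0.18118879864446708 [529.18238959  27.1975786  194.07042372] [-3.14081962e+00  1.91250816e-03 -3.86793061e-02] [ 0.12255152  1.00227244 -0.48959918] [ 0.03206552  0.02239635 -0.02227812] 5.3667
276 184 (np.float64(276.38997667497875), np.float64(191.68548423054486))
```

View pics/s2.png

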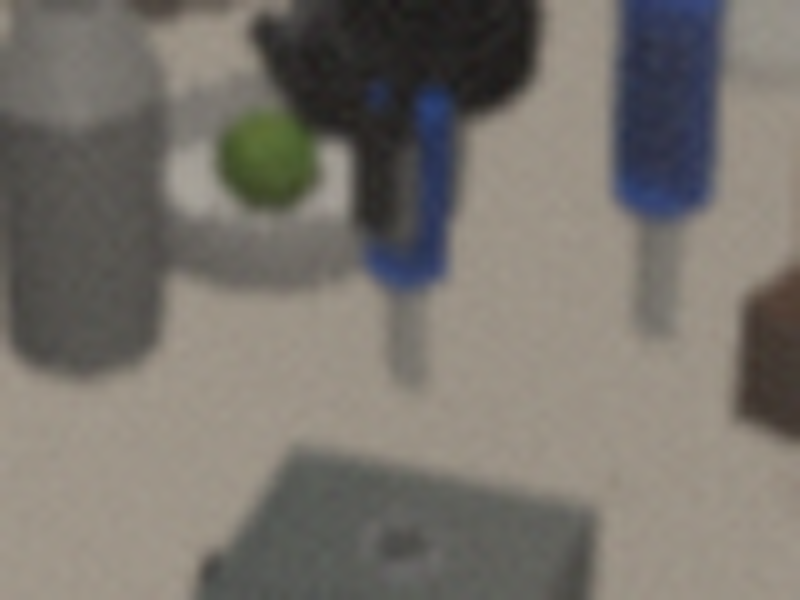

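```bash
python3 - <<'E'
from h import *
print(proj('side',np.array([528.9,26.0,50])), 'meas',276-40+40.25-.5,184-30+54.35-.5, ray('side',275.75,207.85,50))
p,d=grab('top','top2'); s=r.sense(); e=s['eef_pos']; print(e)
u,v=[int(t) for t in proj('top',np.array([515,79,50]))]
cv2.imwrite('pics/t2.png',cv2.resize(p[v-40:v+40,u-54:u+54,::-1],(800,600),interpolation=cv2.INTER_CUBIC)); print(u,v)
E
```

```text
(np.float64(276.57740124614867), np.float64(207.60951627058512)) meas 275.75 207.85 [530.41827506  28.72316517  50.        ]
[528.89696892  25.76125057 194.16454699]
232 209
```

Call:
drive_tool(
  deltas=[
    [0, 0, 1.2, 0],
    [0, 0, 2, 0],
    [0, 0, 1.5, 0],
    [0, 0, 0.8, 0],
    [0, 0, 0, 0],
    [0, 0, 0, 0],
    [0, 0, 0, 0],
    [0, 0, 0, 0],
  ],
)

```text
clock: 6.08
eef_pos: [530.3, 24.1, 141.2]
tcp_rot: [-3.141, -0.001, -0.04]
contact_force: [1.0, -0.4, -0.9]
opening: 0.179
```

```bash
python3 - <<'E'
from h import *
p,d=grab('side','side3'); s=r.sense(); print(s['opening'],s['eef_pos'],s['tcp_rot'],s['contact_force'],s['wrist_torque'],s['clock'])
q,_=grab('top','top3')
e=s['eef_pos'];u,v=[int(t) for t in proj('side',e+[0,0,-79])]; print(u,v, proj('side',e-[0,0,79]), r.sense()['eef_pos'])
a=cv2.resize(p[v-30:v+30,u-40:u+40,::-1],(800,600),interpolation=cv2.INTER_CUBIC)
u,v=[int(t) for t in proj('top',np.array([515,79,50]))]; print(u,v)
b=cv2.resize(q[v-30:v+30,u-40:u+40,::-1],(800,600),interpolation=cv2.INTER_CUBIC)
cv2.imwrite('pics/c3.png',cv2.resize(np.hstack([a[:,150:650],b[:,100:700]]),(800,436)))
cv2.imwrite('pics/s3.png',a);cv2.imwrite('pics/t3.png',b)
E
```

```text
0.17942531514039164 [530.24011064  24.10364881 141.16937504] [-3.14148719e+00 -1.50484721e-03 -4.03769096e-02] [-0.22857696 -0.19519076 -0.27366075] [-0.03677262 -0.06271299  0.00080649] 6.1333
276 204 (np.float64(276.58046157345245), np.float64(204.27126874269783)) [530.15491227  24.16890899 141.07703179]
232 209
```

View pics/c3.png

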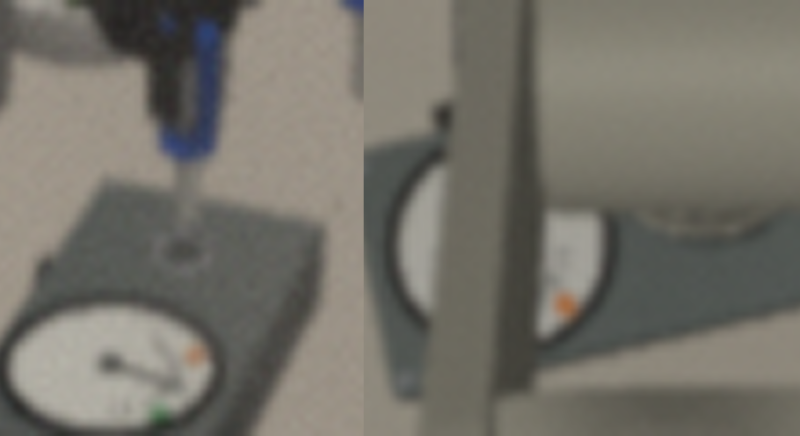

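```bash
python3 - <<'E'
from h import *
for tag,e in (('side2',[529.2,26.5,194.1]),('side3',[530.2,24.1,141.15])):
    e=np.array(e); z=np.load(f'pics/{tag}.npz');p=z['p'].astype(int)
    for n,k in (('tip',0),('shank',25),('flange bot',45),('flange top',49)): print(n,np.round(proj('side',e+[0,0,k-79.1]),2))
    u,v=proj('side',e-[0,0,79.1]); u=int(u);v=int(v)
    for w in range(v-18,v+5): print(w,p[w,u-6:u+7].sum(-1).tolist(), p[w,u-1].tolist())
E
```

```text
tip [276.51 191.6 ]
shank [276.54 185.19]
flange bot [276.57 179.95]
flange top [276.57 178.89]
173 [422, 249, 140, 124, 136, 167, 216, 211, 205, 187, 202, 269, 375] [57, 56, 54]
174 [402, 241, 143, 136, 128, 169, 208, 213, 193, 203, 199, 289, 387] [60, 56, 53]
175 [367, 225, 137, 129, 138, 171, 220, 217, 197, 199, 228, 324, 411] [59, 58, 54]
176 [328, 243, 185, 141, 154, 187, 231, 217, 198, 191, 261, 377, 426] [64, 63, 60]
177 [324, 278, 232, 187, 180, 206, 224, 206, 195, 194, 266, 397, 437] [70, 70, 66]
178 [319, 298, 253, 214, 200, 202, 206, 190, 179, 199, 273, 404, 425] [61, 65, 76]
179 [311, 305, 268, 222, 202, 209, 207, 192, 190, 210, 286, 402, 432] [56, 64, 89]
180 [315, 315, 290, 247, 226, 211, 207, 200, 204, 224, 301, 409, 430] [51, 61, 99]
181 [346, 372, 355, 295, 254, 242, 225, 225, 239, 260, 335, 413, 443] [58, 73, 111]
182 [395, 417, 414, 360, 298, 269, 253, 263, 290, 352, 383, 423, 431] [78, 84, 107]
183 [425, 435, 432, 408, 354, 300, 301, 316, 340, 407, 428, 442, 439] [100, 98, 102]
184 [446, 438, 431, 423, 384, 331, 325, 353, 380, 424, 436, 443, 435] [115, 110, 106]
1
[... 2278 characters left out ...]
416, 427] [112, 109, 103]
201 [269, 270, 274, 285, 293, 315, 334, 347, 347, 350, 358, 370, 383] [109, 106, 100]
202 [263, 267, 265, 280, 276, 304, 341, 335, 311, 305, 307, 314, 331] [104, 104, 96]
203 [279, 263, 271, 274, 279, 304, 338, 335, 307, 279, 279, 287, 289] [104, 103, 97]
204 [275, 277, 275, 272, 283, 304, 318, 306, 301, 275, 283, 284, 276] [104, 103, 97]
205 [268, 272, 276, 274, 273, 303, 308, 290, 285, 281, 275, 279, 283] [102, 102, 99]
206 [272, 281, 294, 302, 284, 284, 289, 276, 270, 290, 290, 281, 270] [96, 94, 94]
207 [270, 269, 305, 302, 265, 241, 242, 255, 277, 293, 283, 278, 280] [82, 81, 78]
208 [257, 266, 301, 276, 247, 221, 226, 225, 260, 290, 287, 278, 282] [75, 75, 71]
```

View pics/s3.png

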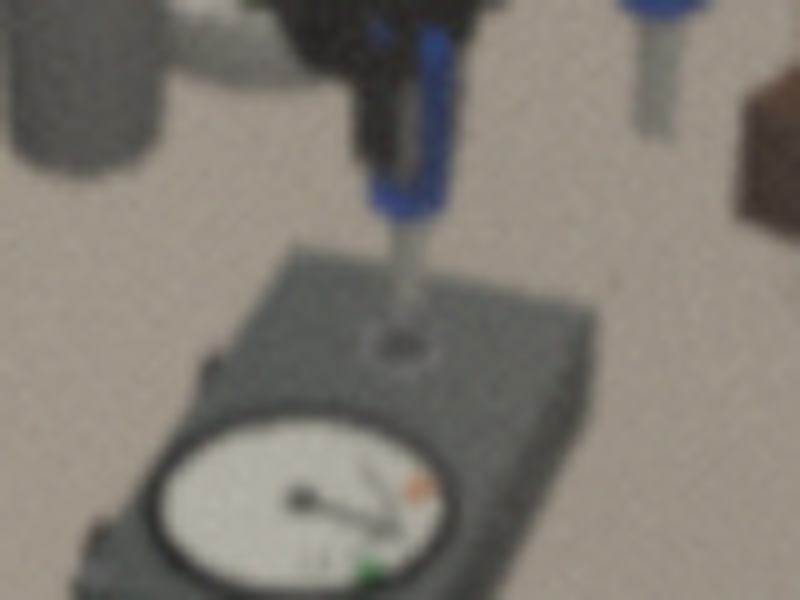

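The side crop shows the tip at (408,320), nearly over the well at (400,343), with the pointer tip at (388,530) and the green dot at (370,570). The tip is on the TCP axis as predicted. I'll shift about 2.7 mm and enter the well.

Call:
drive_tool(
  deltas=[
    [-0.08, -0.26, 0, 0],
    [0, 0, 0.3, 0],
    [0, 0, 0.4, 0],
    [0, 0, 0.4, 0],
    [0, 0, 0.3, 0],
    [0, 0, 0.1, 0],
    [0, 0, 0, 0],
    [0, 0, 0, 0],
  ],
)

```text
clock: 6.85
eef_pos: [528.9, 26.9, 125.1]
tcp_rot: [3.142, 0.0, -0.04]
contact_force: [0.3, 0.2, -0.6]
opening: 0.178
```

Call:
drive_tool(
  deltas=[
    [0, 0, 0.1, 0],
    [0, 0, 0.1, 0],
    [0, 0, 0.1, 0],
    [0, 0, 0.1, 0],
    [0, 0, 0, 0],
    [0, 0, 0, 0],
  ],
)

```text
clock: 7.35
eef_pos: [528.9, 26.8, 121.2]
tcp_rot: [-3.142, 0.0, -0.04]
contact_force: [0.6, -0.7, -0.1]
opening: 0.178
```

Call:
drive_tool(
  deltas=[
    [0, 0, 0.1, 0],
    [0, 0, 0.1, 0],
    [0, 0, 0.1, 0],
    [0, 0, 0, 0],
    [0, 0, 0, 0],
  ],
)

```text
clock: 7.77
eef_pos: [528.9, 26.8, 118.2]
tcp_rot: [3.142, 0.0, -0.04]
contact_force: [-0.1, -0.1, -0.1]
opening: 0.179
```

Call:
drive_tool(
  deltas=[
    [0, 0, 0.1, 0],
    [0, 0, 0.1, 0],
    [0, 0, 0, 0],
    [0, 0, 0, 0],
  ],
)

```text
clock: 8.1
eef_pos: [528.9, 26.8, 116.2]
tcp_rot: [3.142, 0.0, -0.04]
contact_force: [0.0, -0.4, -0.2]
opening: 0.182
```

Call:
drive_tool(
  deltas=[
    [0, 0, 0.1, 0],
    [0, 0, 0.1, 0],
    [0, 0, 0, 0],
    [0, 0, 0, 0],
  ],
)

```text
clock: 8.43
eef_pos: [529.0, 26.9, 114.3]
tcp_rot: [3.142, -0.0, -0.04]
contact_force: [0.7, 0.1, 0.6]
opening: 0.175
```

Call:
drive_tool(
  deltas=[
    [0, 0, 0.1, 0],
    [0, 0, 0, 0],
    [0, 0, 0, 0],
    [0, 0, 0, 0],
  ],
)

```text
clock: 8.77
eef_pos: [529.0, 26.9, 113.4]
tcp_rot: [-3.142, -0.0, -0.04]
contact_force: [-0.5, -0.3, 0.7]
opening: 0.184
```

Call:
drive_tool(
  deltas=[
    [0, 0, 0.1, 0],
    [0, 0, 0, 0],
    [0, 0, 0, 0],
    [0, 0, 0, 0],
  ],
)

```text
clock: 9.1
eef_pos: [529.0, 26.9, 112.3]
tcp_rot: [-3.142, -0.0, -0.04]
contact_force: [0.0, -0.5, 2.8]
opening: 0.183
```

Call:
drive_tool(
  deltas=[
    [0, 0, 0.05, 0],
    [0, 0, 0, 0],
    [0, 0, 0, 0],
    [0, 0, 0, 0],
  ],
)

```text
clock: 9.43
eef_pos: [529.1, 26.9, 111.8]
tcp_rot: [-3.142, -0.0, -0.04]
contact_force: [0.3, -0.4, 1.9]
opening: 0.18
```

Call:
drive_tool(
  deltas=[
    [0, 0, 0, 0.05],
    [0, 0, 0, 0.05],
    [0, 0, 0, 0.05],
    [0, 0, 0, 0.05],
    [0, 0, 0, 0],
  ],
)

```text
clock: 9.85
eef_pos: [529.2, 27.0, 111.9]
tcp_rot: [-3.141, -0.0, -0.243]
contact_force: [-0.0, 1.4, 3.2]
opening: 0.183
```

```bash
python3 - <<'E'
from h import *
F=[]
s=r.sense(); print(s['contact_force'],s['wrist_torque'],s['tcp_rot'],s['eef_pos'])
for i in range(3):
    cams.grab_frame('side'); s=r.sense(); print(s['contact_force'].round(2),s['wrist_torque'].round(3))
E
```

```text
[-0.00824147  1.37629972  3.15620684] [ 0.26990201 -0.11300702 -0.01765774] [-3.14117787e+00 -4.58920595e-04 -2.42524683e-01] [529.22174789  27.02889558 111.91798116]
[0.54 1.96 3.52] [ 0.295 -0.099 -0.007]
[0.41 0.89 2.87] [ 0.361 -0.128  0.012]
[1.2  1.84 3.48] [ 0.312 -0.084 -0.006]
```

Call:
drive_tool(
  deltas=[
    [0, 0, 0, 0.05],
    [0, 0, 0, 0.05],
    [0, 0, 0, 0],
  ],
)

```text
clock: 10.25
eef_pos: [529.2, 26.9, 111.9]
tcp_rot: [-3.141, -0.0, -0.341]
contact_force: [0.7, 0.7, 5.1]
opening: 0.179
```

```bash
python3 - <<'E'
from h import *
for i in range(3):
    p,d=grab('side','side4'); s=r.sense(); print(s['contact_force'].round(2),s['wrist_torque'].round(3),s['tcp_rot'].round(3),s['eef_pos'].round(2))
a=np.load('pics/side3.npz')['p'];
# dial crops before/after
b=[cv2.resize(x[207:237,245:285,::-1],(400,300),interpolation=cv2.INTER_CUBIC) for x in (a,p)]
cv2.imwrite('pics/d4.png',np.hstack(b))
print(np.abs(a[205:240,240:290].astype(int)-p[205:240,240:290]).sum(-1).max())
E
```

```text
[-0.21  1.22  4.72] [ 0.282 -0.127 -0.023] [-3.141 -0.    -0.338] [529.23  26.91 111.97]
[1.23 1.71 4.97] [ 0.285 -0.175 -0.053] [-3.141 -0.    -0.338] [529.22  26.91 111.97]
[0.14 1.67 5.24] [ 0.31  -0.201  0.034] [-3.141 -0.    -0.338] [529.2   26.91 111.92]
119
```

View pics/d4.png

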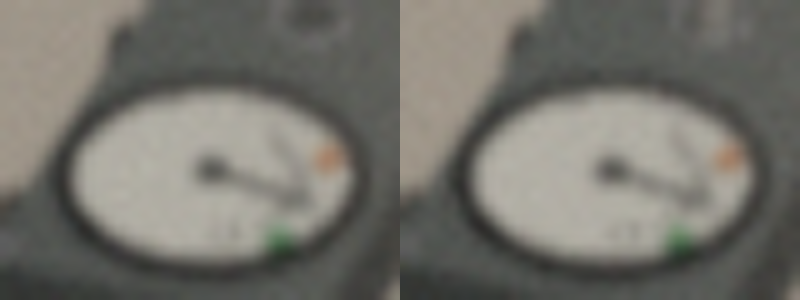

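Call:
drive_tool(
  deltas=[
    [0, 0, 0, -0.05],
    [0, 0, 0, -0.05],
    [0, 0, 0, -0.05],
    [0, 0, 0, 0],
  ],
)

```text
clock: 10.73
eef_pos: [529.0, 26.6, 111.9]
tcp_rot: [3.141, -0.0, -0.185]
contact_force: [0.2, -0.3, 6.6]
opening: 0.179
```

Call:
drive_tool(
  deltas=[
    [0, 0, 0, -0.05],
    [0, 0, 0, -0.05],
    [0, 0, 0, -0.05],
    [0, 0, 0, 0],
  ],
)

```text
clock: 11.07
eef_pos: [528.9, 26.5, 111.9]
tcp_rot: [3.141, 0.0, -0.035]
contact_force: [0.8, -0.8, 7.1]
opening: 0.181
```

Call:
drive_tool(
  deltas=[
    [0, 0, 0, -0.05],
    [0, 0, 0, -0.05],
    [0, 0, 0, 0],
  ],
)

```text
clock: 11.32
eef_pos: [528.9, 26.7, 111.8]
tcp_rot: [3.141, 0.0, 0.065]
contact_force: [-0.4, -0.1, 5.5]
opening: 0.181
```

```bash
python3 - <<'E'
from h import *
for i in range(3):
    p,d=grab('side','side5'); s=r.sense(); print(s['contact_force'].round(2),s['wrist_torque'].round(3),s['tcp_rot'].round(3),s['eef_pos'].round(2))
E
```

```text
[-0.08 -0.68  4.13] [-0.04   0.003 -0.004] [3.141 0.    0.063] [528.92  26.67 111.86]
[-0.11 -0.4   5.42] [ 0.076 -0.039  0.013] [3.141 0.    0.062] [528.93  26.66 111.86]
[-0.13  0.22  4.67] [ 0.037 -0.023 -0.017] [3.141 0.    0.062] [528.94  26.65 111.85]
```

Call:
drive_tool(
  deltas=[
    [0, 0, -0.1, 0],
    [0, 0, 0, 0],
    [0, 0, 0, 0],
  ],
)

```text
clock: 11.72
eef_pos: [528.7, 26.7, 112.6]
tcp_rot: [3.141, 0.0, 0.061]
contact_force: [0.7, 0.7, 1.9]
opening: 0.175
```

Call:
drive_tool(
  deltas=[
    [0, 0, -0.1, 0],
    [0, 0, 0, 0],
    [0, 0, 0, 0],
  ],
)

```text
clock: 11.97
eef_pos: [528.7, 26.8, 113.7]
tcp_rot: [3.142, 0.0, 0.06]
contact_force: [0.2, 0.4, -0.0]
opening: 0.177
```

Call:
drive_tool(
  deltas=[
    [0, 0, -0.1, 0],
    [0, 0, 0, 0],
    [0, 0, 0, 0],
  ],
)

```text
clock: 12.22
eef_pos: [528.7, 26.8, 114.7]
tcp_rot: [-3.142, 0.001, 0.06]
contact_force: [-0.2, 0.3, -0.2]
opening: 0.176
```

```bash
python3 - <<'E'
from h import *
for i in range(3):
    p,d=grab('side','side6'); s=r.sense(); print(s['contact_force'].round(2),s['wrist_torque'].round(3),s['tcp_rot'].round(3),s['eef_pos'].round(2))
E
```

```text
[ 0.11  1.21 -0.98] [-0.005 -0.034  0.015] [-3.142  0.     0.06 ] [528.76  26.83 114.68]
[-0.18  0.09  0.34] [ 0.004  0.028 -0.018] [-3.142  0.     0.06 ] [528.77  26.87 114.67]
[-0.16 -0.38 -1.14] [-0.015  0.041  0.008] [-3.142  0.     0.06 ] [528.82  26.85 114.68]
```

Call:
drive_tool(
  deltas=[
    [0, 0, 0.1, 0],
    [0, 0, 0.12, 0],
    [0, 0, 0, -0.05],
    [0, 0, 0, -0.05],
    [0, 0, 0, 0],
  ],
)

```text
clock: 12.78
eef_pos: [528.9, 27.0, 112.6]
tcp_rot: [-3.141, 0.0, 0.162]
contact_force: [-0.9, -0.2, 1.6]
opening: 0.178
```

Call:
drive_tool(
  deltas=[
    [0, 0, 0, -0.05],
    [0, 0, 0, -0.05],
    [0, 0, 0, 0],
  ],
)

```text
clock: 13.03
eef_pos: [529.0, 27.0, 112.6]
tcp_rot: [-3.142, -0.0, 0.26]
contact_force: [-0.4, 1.5, 2.0]
opening: 0.18
```

Call:
drive_tool(
  deltas=[
    [0, 0, 0, -0.05],
    [0, 0, 0, -0.05],
    [0, 0, 0, 0],
  ],
)

```text
clock: 13.28
eef_pos: [529.1, 26.9, 112.6]
tcp_rot: [3.142, -0.0, 0.359]
contact_force: [-0.2, 0.4, 1.9]
opening: 0.18
```

```bash
python3 - <<'E'
from h import *
for i in range(4):
    p,d=grab('side','side7'); s=r.sense(); print(s['contact_force'].round(2),s['wrist_torque'].round(3),s['tcp_rot'].round(3),s['eef_pos'].round(2))
q=np.load('pics/side3.npz')['p'].astype(int); D=(p.astype(int)-q).sum(-1)[205:240,240:290]
print('diff',np.abs(cv2.blur(D.astype(np.float32),(3,3))).max(), np.argwhere(np.abs(cv2.blur(D.astype(np.float32),(3,3)))>40).tolist()[:40])
E
```

```text
[-0.03  0.12  1.43] [ 0.122  0.059 -0.002] [ 3.142 -0.     0.357] [529.07  26.86 112.66]
[0.04 1.05 2.49] [0.051 0.055 0.039] [ 3.142 -0.     0.356] [529.06  26.86 112.65]
[0.69 0.79 1.89] [ 0.083  0.104 -0.045] [ 3.141 -0.     0.357] [529.06  26.85 112.64]
[-0.2   0.33  3.24] [0.091 0.043 0.025] [ 3.142 -0.     0.357] [529.08  26.86 112.65]
diff 90.111115 [[0, 37], [1, 36], [1, 37], [2, 35], [2, 36], [2, 37], [3, 35], [3, 36], [3, 37], [4, 35], [4, 36], [4, 37]]
```

The pointer hasn't moved over 0.7 rad of key travel, so the blade is rubbing on the screw's top. I'll go on sweeping.

Call:
drive_tool(
  deltas=[
    [0, 0, 0.02, -0.05],
    [0, 0, 0, -0.05],
    [0, 0, 0, -0.05],
    [0, 0, 0, 0],
  ],
)

```text
clock: 13.82
eef_pos: [529.0, 26.9, 112.5]
tcp_rot: [3.142, -0.0, 0.51]
contact_force: [-0.8, 0.8, 2.6]
opening: 0.183
```

Call:
drive_tool(
  deltas=[
    [0, 0, 0, -0.05],
    [0, 0, 0, -0.05],
    [0, 0, 0, -0.05],
    [0, 0, 0, 0],
  ],
)

```text
clock: 14.15
eef_pos: [529.1, 26.8, 112.5]
tcp_rot: [3.141, -0.0, 0.659]
contact_force: [0.0, 0.0, 1.7]
opening: 0.183
```

Call:
drive_tool(
  deltas=[
    [0, 0, 0, -0.05],
    [0, 0, 0, -0.05],
    [0, 0, 0, -0.05],
    [0, 0, 0, 0],
  ],
)

```text
clock: 14.48
eef_pos: [529.1, 26.8, 112.5]
tcp_rot: [3.141, -0.0, 0.809]
contact_force: [-0.4, -0.4, 2.2]
opening: 0.182
```

```bash
cat > chk.py <<'E'
from h import *
F=[];T=[]
for i in range(5):
    p,d=grab('side','sidex'); s=r.sense(); F.append(s['contact_force']);T.append(s['wrist_torque'])
print('F',np.mean(F,0).round(2),'T',np.mean(T,0).round(3),s['tcp_rot'].round(3),s['eef_pos'].round(2),s['clock'])
q=np.load('pics/side3.npz')['p'].astype(int); D=np.abs(cv2.blur((p.astype(int)-q).sum(-1)[205:240,240:290].astype(np.float32),(3,3)))
D[:8]=0; print('dial diff',D.max())
E
python3 chk.py
```

```text
F [0.33 0.03 2.85] T [-0.027 -0.014 -0.037] [ 3.141 -0.     0.808] [529.08  26.85 112.44] 14.7333
dial diff 7.7777777
```

No drop anywhere over the slot's whole possible range. The blade has only ±0.5 mm of lengthwise play in the slot, so the key must be off-centre. I'll lift slightly, turn back, and find the bore's centre by touching its walls.

Call:
drive_tool(
  deltas=[
    [0, 0, -0.25, 0],
    [0, 0, 0, 0.1],
    [0, 0, 0, 0.1],
    [0, 0, 0, 0.1],
    [0, 0, 0, 0.1],
    [0, 0, 0, 0.1],
    [0, 0, 0, 0.1],
    [0, 0, 0, 0.1],
    [0, 0, 0, 0.08],
    [0, 0, 0, 0],
    [0, 0, 0, 0],
  ],
)

```text
clock: 15.65
eef_pos: [528.7, 26.8, 114.8]
tcp_rot: [3.142, 0.001, 0.032]
contact_force: [-0.7, -1.1, -0.2]
opening: 0.176
```

Call:
drive_tool(
  deltas=[
    [0.1, 0, 0, 0],
    [0, 0, 0, 0],
    [0, 0, 0, 0],
  ],
)

```text
clock: 15.9
eef_pos: [530.0, 26.9, 114.9]
tcp_rot: [3.142, 0.0, 0.031]
contact_force: [0.3, 0.2, -0.7]
opening: 0.177
```

Call:
drive_tool(
  deltas=[
    [0.05, 0, 0, 0],
    [0, 0, 0, 0],
    [0, 0, 0, 0],
  ],
)

```text
clock: 16.15
eef_pos: [530.5, 26.9, 114.9]
tcp_rot: [-3.142, -0.0, 0.03]
contact_force: [0.9, 1.4, -0.5]
opening: 0.182
```

Call:
drive_tool(
  deltas=[
    [0.05, 0, 0, 0],
    [0, 0, 0, 0],
    [0, 0, 0, 0],
  ],
)

```text
clock: 16.4
eef_pos: [531.0, 26.9, 114.9]
tcp_rot: [-3.142, -0.0, 0.03]
contact_force: [1.3, 0.5, -0.1]
opening: 0.179
```

Call:
drive_tool(
  deltas=[
    [0.05, 0, 0, 0],
    [0, 0, 0, 0],
    [0, 0, 0, 0],
  ],
)

```text
clock: 16.65
eef_pos: [531.5, 26.9, 114.9]
tcp_rot: [-3.142, -0.0, 0.03]
contact_force: [-0.1, -0.2, -0.7]
opening: 0.18
```

Call:
drive_tool(
  deltas=[
    [0.05, 0, 0, 0],
    [0, 0, 0, 0],
    [0, 0, 0, 0],
  ],
)

```text
clock: 16.9
eef_pos: [531.8, 27.0, 114.8]
tcp_rot: [-3.142, 0.0, 0.03]
contact_force: [-0.8, -0.2, -0.3]
opening: 0.181
```

Call:
drive_tool(
  deltas=[
    [0.05, 0, 0, 0],
    [0, 0, 0, 0],
    [0, 0, 0, 0],
  ],
)

```text
clock: 17.15
eef_pos: [532.1, 27.0, 114.8]
tcp_rot: [-3.142, 0.001, 0.03]
contact_force: [-3.0, 0.2, 0.6]
opening: 0.184
```

Call:
drive_tool(
  deltas=[
    [-0.2, 0, 0, 0],
    [-0.2, 0, 0, 0],
    [0, 0, 0, 0],
    [0, 0, 0, 0],
    [0, 0, 0, 0],
  ],
)

```text
clock: 17.57
eef_pos: [528.6, 26.8, 115.0]
tcp_rot: [3.142, -0.0, 0.03]
contact_force: [-0.1, -0.2, -0.3]
opening: 0.181
```

Call:
drive_tool(
  deltas=[
    [-0.05, 0, 0, 0],
    [0, 0, 0, 0],
    [0, 0, 0, 0],
  ],
)

```text
clock: 17.82
eef_pos: [528.4, 26.9, 115.0]
tcp_rot: [-3.142, -0.001, 0.03]
contact_force: [0.9, 0.6, -0.7]
opening: 0.18
```

Call:
drive_tool(
  deltas=[
    [-0.05, 0, 0, 0],
    [0, 0, 0, 0],
    [0, 0, 0, 0],
  ],
)

```text
clock: 18.07
eef_pos: [528.1, 26.9, 115.0]
tcp_rot: [-3.141, -0.001, 0.03]
contact_force: [3.8, 0.3, -2.3]
opening: 0.177
```

Call:
drive_tool(
  deltas=[
    [-0.05, 0, 0, 0],
    [0, 0, 0, 0],
    [0, 0, 0, 0],
  ],
)

```text
clock: 18.32
eef_pos: [527.8, 26.9, 115.1]
tcp_rot: [-3.141, -0.002, 0.03]
contact_force: [4.7, 1.6, -2.5]
opening: 0.179
```

Call:
drive_tool(
  deltas=[
    [0.29, 0, 0, 0],
    [0, -0.1, 0, 0],
    [0, 0, 0, 0],
    [0, 0, 0, 0],
  ],
)

```text
clock: 18.65
eef_pos: [529.1, 27.8, 114.6]
tcp_rot: [3.142, 0.002, 0.03]
contact_force: [-0.5, 0.3, -0.0]
opening: 0.181
```

Call:
drive_tool(
  deltas=[
    [0, -0.05, 0, 0],
    [0, 0, 0, 0],
    [0, 0, 0, 0],
  ],
)

```text
clock: 18.9
eef_pos: [529.6, 28.4, 114.8]
tcp_rot: [3.142, 0.0, 0.03]
contact_force: [0.8, -0.5, -0.0]
opening: 0.183
```

Call:
drive_tool(
  deltas=[
    [0, -0.05, 0, 0],
    [0, 0, 0, 0],
    [0, 0, 0, 0],
  ],
)

```text
clock: 19.15
eef_pos: [529.8, 28.9, 114.9]
tcp_rot: [3.142, 0.0, 0.03]
contact_force: [0.1, 0.4, 0.6]
opening: 0.178
```

Call:
drive_tool(
  deltas=[
    [0, -0.05, 0, 0],
    [0, 0, 0, 0],
    [0, 0, 0, 0],
  ],
)

```text
clock: 19.4
eef_pos: [529.8, 29.4, 114.9]
tcp_rot: [-3.142, 0.0, 0.03]
contact_force: [0.5, -0.6, -0.3]
opening: 0.18
```

Call:
drive_tool(
  deltas=[
    [0, -0.05, 0, 0],
    [0, 0, 0, 0],
    [0, 0, 0, 0],
  ],
)

```text
clock: 19.65
eef_pos: [529.8, 29.9, 114.9]
tcp_rot: [-3.142, 0.0, 0.03]
contact_force: [-0.3, 0.2, -0.0]
opening: 0.176
```

Call:
drive_tool(
  deltas=[
    [0, -0.05, 0, 0],
    [0, 0, 0, 0],
    [0, 0, 0, 0],
  ],
)

```text
clock: 19.9
eef_pos: [529.8, 30.3, 114.9]
tcp_rot: [3.141, 0.0, 0.03]
contact_force: [-0.4, -0.0, -0.0]
opening: 0.179
```

Call:
drive_tool(
  deltas=[
    [0, 0.2, 0, 0],
    [0, 0.2, 0, 0],
    [0, 0, 0, 0],
    [0, 0, 0, 0],
  ],
)

```text
clock: 20.23
eef_pos: [529.9, 26.2, 114.9]
tcp_rot: [-3.142, 0.0, 0.029]
contact_force: [-0.5, -0.3, -0.1]
opening: 0.177
```

Call:
drive_tool(
  deltas=[
    [0, 0.05, 0, 0],
    [0, 0, 0, 0],
    [0, 0, 0, 0],
  ],
)

```text
clock: 20.48
eef_pos: [529.9, 26.0, 114.9]
tcp_rot: [-3.141, 0.0, 0.03]
contact_force: [-0.9, 1.6, 0.1]
opening: 0.179
```

Call:
drive_tool(
  deltas=[
    [0, 0.05, 0, 0],
    [0, 0, 0, 0],
    [0, 0, 0, 0],
  ],
)

```text
clock: 20.73
eef_pos: [529.9, 25.8, 114.9]
tcp_rot: [-3.141, -0.0, 0.03]
contact_force: [-0.4, 5.6, 0.2]
opening: 0.179
```

Walls were felt at x≈528.4 and 531.6, and at y≈26.2 and 30.3, so the centre is about (530.0, 28.3). I'll centre there and press again.

Call:
drive_tool(
  deltas=[
    [0.01, -0.29, 0, 0],
    [0, 0, 0, 0],
    [0, 0, 0, 0],
    [0, 0, 0.12, 0],
    [0, 0, 0.12, 0],
    [0, 0, 0, 0],
    [0, 0, 0, 0],
  ],
)

```text
clock: 21.32
eef_pos: [529.8, 28.1, 112.3]
tcp_rot: [3.141, 0.0, 0.03]
contact_force: [-0.5, 0.2, -0.7]
opening: 0.179
```

Call:
drive_tool(
  deltas=[
    [0, 0, 0, -0.05],
    [0, 0, 0, -0.05],
    [0, 0, 0, 0],
  ],
)

```text
clock: 21.57
eef_pos: [530.0, 28.2, 112.5]
tcp_rot: [3.142, -0.0, 0.132]
contact_force: [-0.0, 0.1, -0.3]
opening: 0.178
```

```bash
python3 chk.py
```

```text
F [-0.42 -0.01 -0.48] T [ 0.013  0.025 -0.013] [-3.142 -0.     0.129] [529.95  28.27 112.49] 21.8167
dial diff 7.2222223
```

The pressure is gone, so the blade is in the slot. I'll go slightly deeper, start turning clockwise, and set up a pointer measurement from the rectified side view.

```bash
cat > ptr.py <<'E'
from h import *
C0=np.array([505.0,118.4]); yaw=.256
R2=np.array([[np.cos(yaw),-np.sin(yaw)],[np.sin(yaw),np.cos(yaw)]])
g=np.arange(-45,45.1,.5)
def rect(img,n,c=C0,b=(0,0)):
    cp=cams.camera_params(n); X,Y=np.meshgrid(g,g,indexing='ij'); # X rows = dimmer x
    w=np.stack([X,Y],-1)@R2.T+c; P=np.concatenate([w,np.full(X.shape+(1,),51.)],-1)@np.array(cp['R']).T+np.array(cp['t'])
    u=cp['fx']*P[...,0]/P[...,2]+cp['cx']+b[0]; v=cp['fy']*P[...,1]/P[...,2]+cp['cy']+b[1]
    return cv2.remap(img,u.astype(np.float32),v.astype(np.float32),cv2.INTER_CUBIC).astype(float),X,Y
def cen(w,X,Y): w=np.clip(w,0,None); return np.array([(w*X).sum(),(w*Y).sum()])/w.sum()
def ang(q): return np.arctan2(-q[1],-q[0])
def analyse(img,n):
    I,X,Y=rect(img,n); b=np.zeros(2)
    for _ in range(3):   # centre on dark hub
        s=I.sum(-1); h=cen((330-s)*(np.hypot(X-b[0],Y-b[1])<7),X,Y); b=h
    G=I[...,1]-np.maximum(I[...,0],I[...,2]); O=I[...,0]-I[...,2]
    rr=np.hypot(X-b[0],Y-b[1]); m=(rr>27)&(rr<46)
    gd=cen(np.where(m,G-12,0),X,Y)-b; od=cen(np.where(m,O-40,0),X,Y)-b
    # pointer: best dark line along rays r 10..32
    th=np.arange(-1.6,1.6,.01); rad=np.arange(10,33,1.)
    def sc(t):
        x=b[0]-rad*np.cos(t); y=b[1]-rad*np.sin(t)
        return cv2.remap(s.astype(np.float32),((y-g[0])/.5).astype(np.float32)[None],((x-g[0])/.5).astype(np.float32)[None],cv2.INTER_LINEAR).mean()
    S=np.array([sc(t) for t in th]); k=S.argmin(); w=np.clip(S.min()+.5*(np.median(S)-S.min())-S,0,None)*(abs(th-th[k])<.25)
    print(n,'hub',b.round(1),'green',gd.round(1),ang(gd).round(3),'orange',od.round(1),ang(od).round(3),'ptr',(th*w).sum()/w.sum())
E
cat > pt.py <<'E'
from ptr import *
import sys
for f in sys.argv[1:]: analyse(np.load(f'pics/{f}.npz')['p'],'top' if f[0]=='t' else 'side')
E
python3 pt.py top0 side0 side3 sidex
```

```text
top hub [-0.2  0.3] green [-31.4  22.3] -0.617 orange [-32. -22.] 0.602 ptr -0.11378129804486349
side hub [ 2.6 -0.5] green [-31.5  25.3] -0.676 orange [-32.7 -18.6] 0.518 ptr -0.13604625795976416
side hub [ 2.5 -0.7] green [-31.6  25.2] -0.674 orange [-32.3 -18.5] 0.52 ptr -0.147367802187284
side hub [ 2.6 -0.5] green [-31.5  25.1] -0.673 orange [-32.4 -18.7] 0.522 ptr -0.13713898914904163
```

Call:
drive_tool(
  deltas=[
    [0, 0, 0.08, 0],
    [0, 0, 0.07, 0],
    [0, 0, 0, 0.05],
    [0, 0, 0, 0.05],
    [0, 0, 0, 0.05],
    [0, 0, 0, 0.05],
    [0, 0, 0, 0.05],
    [0, 0, 0, 0],
  ],
)

```text
clock: 22.48
eef_pos: [529.9, 28.3, 110.9]
tcp_rot: [3.142, 0.0, -0.123]
contact_force: [0.5, -0.5, -0.4]
opening: 0.18
```

```bash
python3 chk.py; python3 pt.py sidex
```

```text
F [ 0.08 -0.39 -0.67] T [-0.013 -0.034 -0.007] [ 3.142  0.    -0.119] [529.9   28.28 110.95] 22.7333
dial diff 9.666667
side hub [ 2.5 -0.7] green [-31.6  25.4] -0.678 orange [-32.4 -18.3] 0.514 ptr -0.1431371516918755
```

Call:
drive_tool(
  deltas=[
    [0, 0, 0, 0.05],
    [0, 0, 0, 0.05],
    [0, 0, 0, 0.05],
    [0, 0, 0, 0.05],
    [0, 0, 0, 0],
  ],
)

```text
clock: 23.15
eef_pos: [529.8, 28.2, 111.0]
tcp_rot: [3.141, 0.0, -0.322]
contact_force: [0.3, 0.0, -0.8]
opening: 0.18
```

```bash
python3 chk.py; python3 pt.py sidex
```

```text
F [-0.76 -0.74 -0.32] T [-0.149  0.086  0.025] [ 3.141  0.    -0.319] [529.85  28.24 110.95] 23.4
dial diff 23.555555
side hub [ 2.3 -0.7] green [-31.3  25.6] -0.686 orange [-32.  -18.7] 0.528 ptr -0.24076069270277617
```

The pointer is moving with the key. About 0.42 rad remains.

Call:
drive_tool(
  deltas=[
    [0, 0, 0, 0.05],
    [0, 0, 0, 0.05],
    [0, 0, 0, 0.05],
    [0, 0, 0, 0.05],
    [0, 0, 0, 0.05],
    [0, 0, 0, 0.05],
    [0, 0, 0, 0.05],
    [0, 0, 0, 0],
  ],
)

```text
clock: 24.07
eef_pos: [529.8, 28.3, 110.9]
tcp_rot: [3.141, 0.0, -0.672]
contact_force: [0.4, -0.4, -0.5]
opening: 0.18
```

```bash
python3 chk.py; python3 pt.py sidex
```

```text
F [-0.87 -0.98 -0.32] T [-0.142  0.152  0.037] [ 3.141  0.    -0.669] [529.86  28.27 110.95] 24.3167
dial diff 83.55556
side hub [ 1.8 -0.2] green [-31.2  25.6] -0.687 orange [-31.7 -19.1] 0.542 ptr -0.5880555510187427
```

Call:
drive_tool(
  deltas=[
    [0, 0, 0, 0.04],
    [0, 0, 0, 0.03],
    [0, 0, 0, 0],
    [0, 0, 0, 0],
    [0, 0, 0, 0],
  ],
)

```text
clock: 24.73
eef_pos: [529.8, 28.3, 110.9]
tcp_rot: [3.141, 0.0, -0.739]
contact_force: [-1.5, -1.2, 0.5]
opening: 0.178
```

```bash
python3 chk.py; python3 pt.py sidex; python3 - <<'E'
from h import *
p=np.load('pics/sidex.npz')['p']; grab('top','topx')
cv2.imwrite('pics/d5.png',cv2.resize(p[190:238,235:299,::-1],(800,600),interpolation=cv2.INTER_CUBIC))
E
```

```text
F [-1.03 -0.34 -0.51] T [-0.113  0.211  0.045] [ 3.141  0.    -0.74 ] [529.84  28.28 110.95] 24.9833
dial diff 83.77778
side hub [ 2.1 -0.1] green [-31.2  25.3] -0.682 orange [-32.1 -19.1] 0.537 ptr -0.6381672717370099
```

View pics/d5.png

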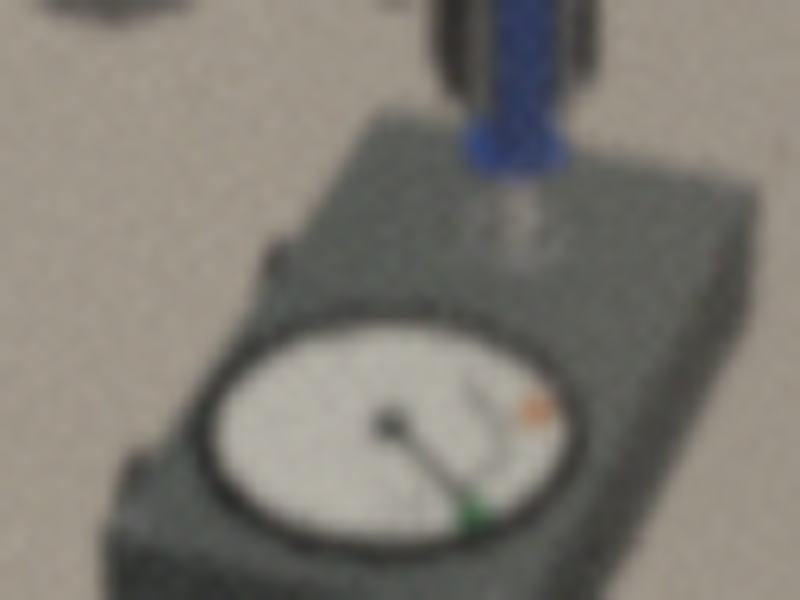

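The pointer runs from the hub (390,425) into the green dot (472,515), ending about 0.03 rad short of its centre. I'll nudge it, dwell, back off into the play, check, then lift out.

Call:
drive_tool(
  deltas=[
    [0, 0, 0, 0.03],
    [0, 0, 0, 0],
    [0, 0, 0, 0],
    [0, 0, 0, 0],
    [0, 0, 0, 0],
    [0, 0, 0, -0.05],
    [0, 0, 0, -0.05],
    [0, 0, 0, -0.05],
    [0, 0, 0, 0],
  ],
)

```text
clock: 25.78
eef_pos: [530.3, 28.4, 111.1]
tcp_rot: [-3.141, -0.001, -0.618]
contact_force: [0.1, 0.4, -0.4]
opening: 0.181
```

```bash
python3 chk.py; python3 pt.py sidex topx
```

```text
F [ 0.15 -0.7  -0.2 ] T [ 0.006  0.017 -0.004] [-3.141 -0.    -0.621] [530.09  28.32 111.04] 26.0333
dial diff 88.55556
side hub [ 2.  -0.1] green [-31.6  25.1] -0.671 orange [-31.8 -19.4] 0.549 ptr -0.6651444984707073
top hub [-0.9 -2.7] green [nan nan] nan orange [-31.3 -19. ] 0.547 ptr -0.07589233010468723ptr.py:10: RuntimeWarning: invalid value encountered in divide
  def cen(w,X,Y): w=np.clip(w,0,None); return np.array([(w*X).sum(),(w*Y).sum()])/w.sum()
```

Pointer at -0.665 against the green dot at -0.671 (side view), with no load on the key. Lifting out and going back to the stand.

Call:
drive_tool(
  deltas=[
    [0, 0, -0.3, 0],
    [0, 0, -0.6, 0],
    [0, 0, -1, 0],
    [0, 0, -1.2, 0],
    [0, 0, -2, 0],
    [0, 0, -2, 0],
    [0, 0, -1.4, 0],
    [0, 0, 0, -0.1],
    [0, 0, 0, -0.1],
    [0, 0, 0, -0.1],
    [0, 0, 0, -0.1],
    [0, 0, 0, -0.1],
  ],
)

```text
clock: 27.03
eef_pos: [530.1, 28.3, 197.2]
tcp_rot: [-3.141, -0.001, -0.115]
contact_force: [0.3, -0.1, -0.8]
opening: 0.177
```

Call:
drive_tool(
  deltas=[
    [0, 0, 0, -0.08],
    [-0.2, 1, 0, 0],
    [-0.5, 2.3, 0, 0],
    [-0.5, 2.4, 0, 0],
    [-0.5, 2.4, 0, 0],
    [-0.5, 2.4, 0, 0],
    [-0.5, 2.4, 0, 0],
    [-0.5, 2.4, 0, 0],
    [-0.5, 2.4, 0, 0],
    [-0.5, 2.4, 0, 0],
    [-0.4, 1.9, 0, 0],
    [-0.3, 1, 0, 0],
  ],
)

```text
clock: 28.03
eef_pos: [471.0, -202.0, 196.7]
tcp_rot: [3.141, -0.001, -0.044]
contact_force: [0.2, 0.2, -0.4]
opening: 0.18
```

Call:
drive_tool(
  deltas=[
    [0, 0, 0, 0],
    [0, 0, 0, 0],
    [0, 0, 0, 0],
    [0, 0, 0, 0],
    [0, 0, 0, 0],
  ],
)

```text
clock: 28.45
eef_pos: [472.0, -198.7, 196.0]
tcp_rot: [-3.141, -0.0, -0.039]
contact_force: [1.1, 0.4, -0.2]
opening: 0.179
```

```bash
python3 chk.py; python3 pt.py sidex; python3 - <<'E'
from h import *
grab('top','topy'); s=r.sense(); e=s['eef_pos']; print(e)
p=np.load('pics/sidex.npz')['p'];u,v=[int(t) for t in proj('side',e-[0,0,90])];print(u,v,proj('side',e-[0,0,79]),proj('side',np.array([474,-200,52])))
cv2.imwrite('pics/s8.png',cv2.resize(p[v-30:v+30,u-40:u+40,::-1],(800,600),interpolation=cv2.INTER_CUBIC))
E
python3 pt.py topy
```

```text
F [ 0.    0.28 -0.14] T [-0.01  -0.006  0.018] [-3.142  0.    -0.04 ] [ 471.81 -199.25  195.97] 28.7
dial diff 89.0
side hub [ 2.  -0.2] green [-31.6  25.3] -0.674 orange [-32.  -18.8] 0.531 ptr -0.6722004513218173
[ 471.79686566 -199.33756465  195.95278275]
324 170 (np.float64(325.1986166749673), np.float64(167.38302257070436)) (np.float64(323.43754312571417), np.float64(182.44283693433124))
top hub [-0.1  0.5] green [-32.1  22.1] -0.603 orange [-32.1 -22.2] 0.606 ptr -0.6456277532315798
```

View pics/s8.png

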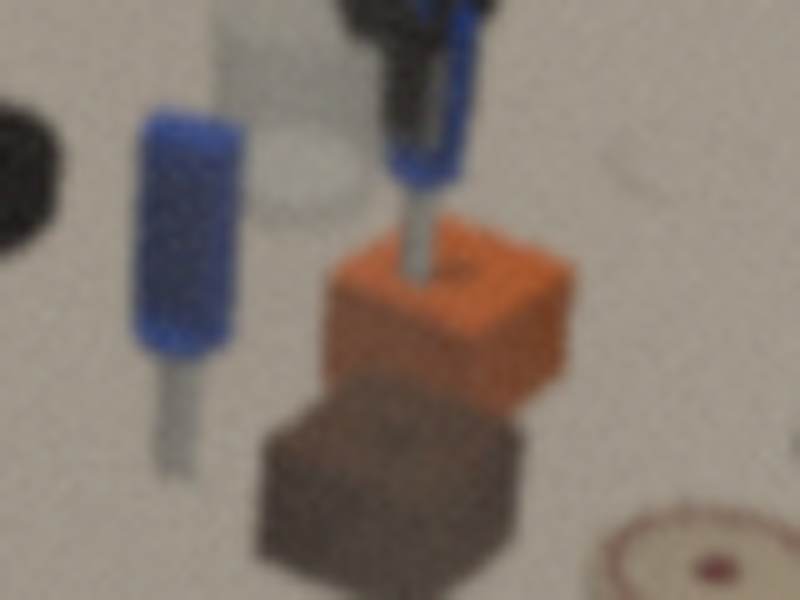

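The side crop shows the tip at (415,283) and the dark stand's hole at (405,428). Target TCP is about (473.8, -200.8), close to the original grasp position. Descending with force checks.

Call:
drive_tool(
  deltas=[
    [0.2, 0.14, 1, 0],
    [0, 0, 1.5, 0],
    [0, 0, 1.5, 0],
    [0, 0, 1.2, 0],
    [0, 0, 0.6, 0],
    [0, 0, 0, 0],
    [0, 0, 0, 0],
    [0, 0, 0, 0],
  ],
)

```text
clock: 29.42
eef_pos: [474.1, -201.2, 138.4]
tcp_rot: [3.141, -0.001, -0.04]
contact_force: [-0.4, -0.0, -1.3]
opening: 0.18
```

Call:
drive_tool(
  deltas=[
    [0, 0, 0.2, 0],
    [0, 0, 0.2, 0],
    [0, 0, 0.2, 0],
    [0, 0, 0.2, 0],
    [0, 0, 0.2, 0],
    [0, 0, 0, 0],
  ],
)

```text
clock: 29.92
eef_pos: [473.4, -201.0, 127.6]
tcp_rot: [-3.141, 0.001, -0.04]
contact_force: [0.0, -0.2, 0.3]
opening: 0.178
```

Call:
drive_tool(
  deltas=[
    [0, 0, 0.3, 0],
    [0, 0, 0.4, 0],
    [0, 0, 0.5, 0],
    [0, 0, 0.5, 0],
    [0, 0, 0.5, 0],
    [0, 0, 0.5, 0],
    [0, 0, 0.3, 0],
    [0, 0, 0.2, 0],
    [0, 0, 0, 0],
  ],
)

```text
clock: 30.67
eef_pos: [473.4, -200.9, 95.5]
tcp_rot: [-3.141, 0.001, -0.04]
contact_force: [-0.3, 0.7, -0.9]
opening: 0.18
```

Call:
drive_tool(
  deltas=[
    [0, 0, 0.2, 0],
    [0, 0, 0.2, 0],
    [0, 0, 0.15, 0],
    [0, 0, 0.1, 0],
    [0, 0, 0.1, 0],
    [0, 0, 0, 0],
    [0, 0, 0, 0],
    [0, 0, 0, 0],
  ],
)

```text
clock: 31.33
eef_pos: [473.7, -201.1, 88.5]
tcp_rot: [3.142, -0.0, -0.04]
contact_force: [0.4, 0.2, -0.6]
opening: 0.182
```

Call:
drive_tool(
  deltas=[
    [0, 0, 0.1, 0],
    [0, 0, 0.05, 0],
    [0, 0, 0, 0],
    [0, 0, 0, 0],
  ],
)

```text
clock: 31.67
eef_pos: [473.6, -201.0, 86.9]
tcp_rot: [-3.142, 0.0, -0.04]
contact_force: [0.5, -0.1, -1.2]
opening: 0.181
```

Call:
drive_tool(
  deltas=[
    [0, 0, 0, 0],
    [0, 0, 0, 0],
    [0, 0, 0, 0],
    [0, 0, 0, 0],
    [0, 0, 0, 0],
    [0, 0, 0, 0],
    [0, 0, 0, 0],
    [0, 0, 0, 0],
    [0, 0, 0, 0],
  ],
  jaw=0.35,
)

```text
clock: 32.42
eef_pos: [473.7, -201.0, 87.0]
tcp_rot: [3.142, 0.0, -0.04]
contact_force: [0.5, 0.1, 0.6]
opening: 0.648
```

Call:
drive_tool(
  deltas=[
    [0, 0, -0.3, 0],
    [0, 0, -0.6, 0],
    [0, 0, -1.2, 0],
    [0, 0, -2, 0],
    [0, 0, -2.5, 0],
    [0, 0, -3, 0],
    [0, 0, -3, 0],
    [0, 0, -2, 0],
    [0, 0, -1, 0],
    [0, 0, 0, 0],
    [0, 0, 0, 0],
  ],
)

```text
clock: 33.33
eef_pos: [473.5, -201.0, 242.8]
tcp_rot: [3.142, -0.0, -0.04]
contact_force: [-0.4, -0.2, 0.5]
opening: 0.648
```

```bash
python3 chk.py; python3 pt.py sidex; python3 - <<'E'
from h import *
p=np.load('pics/sidex.npz')['p']
cv2.imwrite('pics/s9.png',cv2.resize(p[150:240,230:350,::-1],(800,600),interpolation=cv2.INTER_CUBIC))
E
```

```text
F [ 0.07 -0.12 -0.59] T [-0.006 -0.    -0.005] [-3.141e+00  2.000e-03 -4.000e-02] [ 473.03 -200.79  241.6 ] 33.5833
dial diff 87.888885
side hub [ 2.  -0.1] green [-31.6  25.2] -0.674 orange [-31.9 -19.1] 0.54 ptr -0.670034695033103
```

View pics/s9.png

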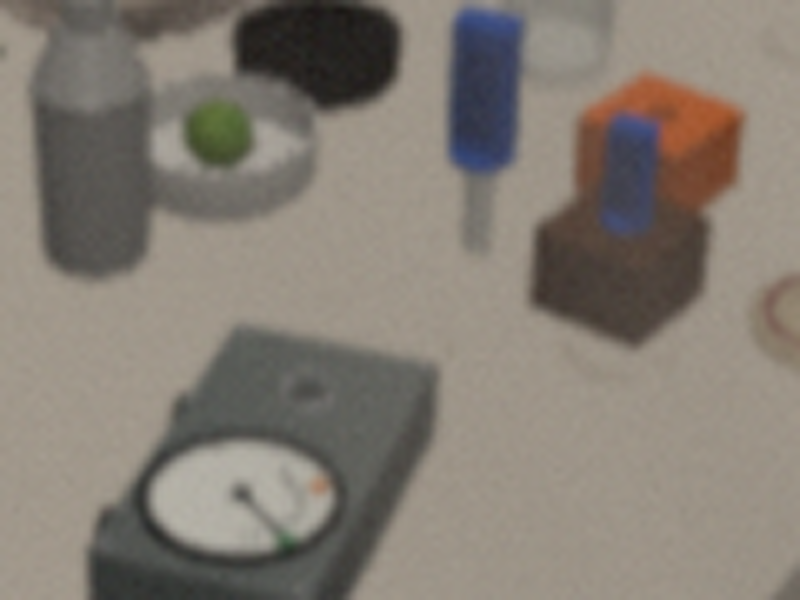

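The key stands upright in the dark stand with its flange on the block (627,228), and the pointer lies on the green dot (287,541). One quick numeric comparison with the start picture, then I hand in.

```bash
python3 - <<'E'
from h import *
grab('side','end')
for f in('side0','end'):
    p=np.load(f'pics/{f}.npz')['p'].astype(int);m=(p[...,2]>p[...,0]+25)&(p[...,2]>p[...,1]+15);m[:,:315]=0;m[:,335:]=0;m[:150]=0
    v,u=np.nonzero(m);print(f,len(u),u.mean().round(2),v.mean().round(2),v.min(),v.max())
s=r.sense();print(s['clock'],np.abs(s['qvel']).max(),s['eef_pos']); job.sign_off()
E
```

```text
side0 29 323.76 175.17 168 184
end 36 324.5 174.42 168 184
33.6333 0.007245261839775924 [ 473.17396856 -200.8354004   241.81278176]
the job is handed in; nothing more can be done
```

I took the trim key from its stand, turned the screw until the pointer stood on the green dot, and put the key back upright in its stand. I handed the job in at about 34 s of the 64 s allowed; no verdict was reported.

- **Finding the slot:** the first sweep over the slot's full range only rubbed on the screw's top, because the key sat about 2 mm off the bore's axis. I found the bore's centre by touching its walls. The blade then went into the slot with no pressure.
- **Forces:** the highest reading on the key in the well was about 7 N, and it came during the first sweep.
- **Pointer at the end:** the side camera gave -0.670 rad against -0.674 for the dot. The top camera, used after the key was out, gave -0.646 against -0.603. That is a disagreement of about 1.6 mm at the tip, still inside the 5 mm limit. The pointer partly covers the dot in that view.
- **Key at the end:** its flange rests on the block. Its top and bottom rows in the side picture match the starting ones (168 to 184), and the gripper was open about 155 mm above. Its tip height was not measured separately.
- **Glass, shaker and jigger:** the arm stayed clear of all three on every move. I did not measure their positions again afterwards.

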